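# Park the slide saw and hold its blade guard open

### The job

Slide the saw carriage along its rails to the right until it rests against the rubber stops, with the blade guard still shut. Then lift the spring-shut guard by its front bar to 60 degrees from its shut position and hold it there so that the blade can be inspected: finish while still holding it, with the carriage still at the stops. Leave the offcuts and the chisel where they are.

Things in the scene. Friction and masses are not known exactly. Their poses are not given: they have to be found in the camera images.
- slide_saw: small bench saw fixed to the worktop: plywood base 130 x 360 x 18 mm, at each end an aluminium block 20 mm thick, 68 mm high, two steel rails between. Origin: centre of the base's underside, at worktop level. Its -x side (front) faces the robot, y runs along the rails, +y is the left end; turned up to 26 degrees. Two rubber stops stick out of the right (-y) block
- saw_carriage (a joint): slide of the saw carriage (aluminium plate 130 x 160 mm, top 66 mm above the worktop, carrying motor, blade, guard and knob): 0 = left end, grows towards the right (-y of slide_saw), 0.12 m = against the rubber stops (end of travel). About 6 N of friction; it stays where it is left
- knob (a point): middle of the black round push knob that stands up from the left end of the carriage plate, 26 mm in diameter, 34 mm high, top 142 mm above the worktop, this point 125 mm above it; moves with the carriage. The hinge cheeks of the guard (up to 124 mm above the worktop) stand 26 mm from its axis on the right; free on the other sides
- stop (a point): midway between the faces of the two rubber stops, 55 mm above the worktop; the right edge of the carriage plate meets it at the end of travel
- saw_guard (a joint): hinge angle of the blade guard, rad: 0 = shut (guard level over the blade), grows as its right end is lifted, 1.047 = 60 degrees, at most 1.5. A spring and its weight shut it from any angle: about 2.5 N at the bar when shut, 3 N at 60 degrees
- guard_hood: the guard: aluminium hood 36 mm wide, 118 mm long, 50 mm high, and its bar. Origin on the hinge axis, which runs along x of slide_saw, 118 mm above the worktop
- guard_hinge (a point): point on the (extended) hinge axis in the swing plane of guard_bar, 118 mm above the worktop; moves with the carriage. A thin steel arc behind the guard, centred on the hinge, carries ticks every 15 degrees from level, the long one at 60
- guard_bar (a point): grip point of the guard's front bar: a free-turning steel sleeve, 12 mm diameter, 50 mm long, parallel to the hinge axis, in front of the hood near its right end, with a 16 mm black cap; this point 34.5 mm in front of the hood, 110 mm from the hinge axis. Shut: right (-y of slide_saw) of the hinge, level with it; at 60 degrees: 95 mm above it, 55 mm right. Carriage plate 52 mm below when shut
- offcut_small: small wood offcut 38 x 60 x 19 mm lying in front of the saw, leave alone. Origin at the centre of its underside
- offcut_big: bigger wood offcut 45 x 90 x 38 mm lying to the right of the saw, leave alone. Origin at the centre of its underside
- chisel: chisel with wooden handle, 230 mm long, lying to the right of the saw, leave alone. Origin at the centre of its underside
- lamp_cord_low (a point): point on the thin black lamp cord of the room, 150 mm above the worktop. The cord is fixed and stiff as a rod here: it hangs straight down through this point from 0.85 m above the worktop, to the right of and behind the saw, and ends lying along the back. An obstacle for an arm that swings across with its wrist far out

How it is judged:
By the outcome, as a careful person would: the job done as asked, in the order asked, and still so for the second after the job is handed in, while the arm keeps its last pose, push and grip.
It also fails if it takes over 54 s, if anything falls off the work surface, if the arm or the gripper's body presses on something with over 40 N, if the wrist force passes 120 N, or if a joint passes its speed limit or range.

### The arm

A 6-joint arm with a two-finger parallel gripper is mounted at the origin on a cart in front of the work surface, level with it; the furniture and walls round the work are solid. World frame = base frame: x ahead of the robot, y to its left, z up, the work surface at z = 0. Lengths are in m, angles in rad, forces in N, time in s.
With the tool pointing down it reaches from about 0.275 to 1 m from the base axis. Payload 8.4 kg.
Tool frame: the origin (TCP) lies on the centre line of the jaws, within the pads' length; the fingertips stand 25 mm ahead of it and the grasp point (between the pads) lies 6 mm ahead of it; z points along the fingers, y is the line along which they close (so a half turn about z gives the same grasp; the last joint's range is limited). The gripper opens to 85 mm and grips with 20 to 120 N. Pads are 22 mm wide; open, the fingers measure 114 mm over their backs; the gripper's body (76 mm by 85 mm) begins 54 mm behind the grasp point. The pads swing forward as they close: fully open they stand 13 mm farther back than shut.
Start: joints at [-1.241, 0.353, 1.633, -0, 1.155, -0.002], TCP at [0.204, -0.591, 0.256] pointing down, gripper open.
Joint ranges: [-2.63, 2.63], [-0.92, 2.1], [0.06, 2.66], [-1.3, 4.44], [0, 2.69], [-3.02, 3.02]. Speed limits (rad/s): [2.22, 2.22, 2.79, 3.14, 3.14, 3.14].

### API

Orientations are given as a rotation vector (axis times angle).
In Python, from plant import bot gives the robot as it stands.
- The arm moves only by the tool play_rows, never from a script. Its argument "plan" is a list of rows, each an object with "jaw": the opening in per cent of the stroke, from 0 (shut) to 100 (fully open); "dp": the shift along the world's x, y, z in m, a list of three; "yaw": the turn about the world's z in rad. In form: [{"jaw": jaw, "dp": [x, y, z], "yaw": yaw}, ...]. A call has 1 to 8 rows; each row shifts and turns the commanded pose from where the row before left it; what a row does not reach is not made up. A row lasts 1/8 s, in which the tool goes at most 62.5 mm and 10.7 degrees, less where a joint would pass 70% of its speed; a pose out of reach is approached as far as the arm can. A call with a gripper value outside its range is refused whole. The fingers move at their own pace and stop on an object; "squeeze" is the grip in N (left out, the last holds). Time passes only in rows, so rows that do not move let the fingers close. It gives the time, the measured TCP pose, the force, the opening and the grip force at its end, in the units of the state.
- bot.observe(): the state, without advancing time (a new reading comes with each control period).
- bot.camera(name): name is "scene" or "top" or "wrist"; returns (picture, depth): 480x640x3 uint8, red, green, blue; 480x640 float32, m along the optical axis (not along the pixel's ray), 0 where there is no reading.
- bot.camera_info(name): a dict with "vfov" (degrees; the focal length in pixels is half the picture's height over the tangent of half this angle, whatever the lens; pixels are square), "cx", "cy" (the principal point, pixels), "pose" (4x4, takes a point from camera to world coordinates). Camera axes: x right, y down, z forward; pixel columns grow to the right and rows downward; lengths in m; the calibration is good to about 2 mm. The wrist camera is an equidistant fisheye: a pixel r from the principal point sees the ray r / f radians off the axis. A picture is of the moment at which its call begins: read the wrist's pose just before it. camera_info takes no time and is no camera call; for the wrist camera it gives the pose at the moment of the call.
- bot.sign_off(): hands the job in; it is judged then, once.
Trained networks look in the newest picture that a camera, given by its name, has taken for a name from the list of things; names that differ only in an ending like _2 or _b are one class to them, and where a whole thing is asked for, a point or a joint stands for the part that bears it (a point fixed in the world has none). Each returns a list of dicts, best first, with "p" (0 to 1); they miss things now and then, are a little off and sometimes report something else, mostly with a low value. They report only what shows in the picture. A call takes as long as a camera call.
- bot.spot_in(camera, query): "at" ([x, y, z] in m, in the coordinates of the camera as it stood for that picture, good to about 4 mm: the middle of the surface that is visible of it).
- bot.trace(camera, query): "region" (480x640 bool, what is visible of it).
The state is a dict: "t": time; "joint_pos": joint angles; "dq": joint speeds; "effort": joint torques, N m; "position": TCP position; "tcp_rot": TCP orientation; "ft_force": force on the tool from outside, world axes, zero at the start; "ft_torque": the same for the moment, N m; "width": finger opening in m; "grip_force": force on a finger pad.
Only numpy, scipy, OpenCV 4.12 (cv2) and the standard library are available. Lean on these libraries where they do the work, as an engineer would, in place of code of your own. Each camera call takes 0.05 s, during which the arm holds its last target. There are 200 camera calls.

## Working session

There is one attempt and no reset: what is moved stays moved. The work goes in short steps, Python scripts to look and compute and a tool call to move; the robot and the scene stay as the last step left them, time stands still between calls to the robot, and variables do not carry over. Pictures are saved under pics/ and viewed, at most 10 in all, crops included, and the job is handed in when it is done.

Besides the shell and the picture viewer there is one more tool, called after "Request:" as a command line: name --argument value ..., lists and objects as JSON in quotes. play_rows: Moves the arm, as the interface text tells. Its arguments: {"type":"object","properties":{"plan":{"type":"array"},"squeeze":{"type":"number"}},"required":["plan"]}

```bash
mkdir -p pics
cat > h.py <<'E'
import numpy as np, cv2
from plant import bot
def snap(c,fn=None):
    info=bot.camera_info(c); im,d=bot.camera(c)
    if fn: cv2.imwrite('pics/'+fn,im[:,:,::-1])
    return im,d,info
def w(info,p): 
    T=np.array(info['pose']); return T[:3,:3]@np.array(p)+T[:3,3]
E
python3 - <<'E'
from h import *
np.set_printoptions(precision=4,suppress=True)
s=bot.observe(); print({k:np.round(s[k],3) for k in s})
for c in ['scene','top']:
    im,d,info=snap(c,c+'0.png'); print(c,info['vfov'],np.round(info['pose'],3).tolist())
    for q in ['slide_saw','knob','stop','guard_hinge','guard_bar','guard_hood','offcut_small','offcut_big','chisel','lamp_cord_low','saw_carriage']:
        r=bot.spot_in(c,q)
        print(q,[(round(x['p'],2),np.round(w(info,x['at']),3)) for x in r[:2]])
E
```

```text
{'t': np.float64(0.0), 'joint_pos': array([-1.241,  0.354,  1.634, -0.   ,  1.155, -0.002]), 'dq': array([ 0.001, -0.001, -0.   , -0.   , -0.001, -0.002]), 'effort': array([  0.002, -60.524, -34.207,   0.   ,   0.009,  -0.   ]), 'position': array([ 0.203, -0.59 ,  0.256]), 'tcp_rot': array([-3.097, -0.519,  0.   ]), 'ft_force': array([-0.657, -0.689, -0.334]), 'ft_torque': array([ 0.018, -0.032,  0.026]), 'grip_force': np.float64(0.0), 'width': np.float64(0.085)}
scene 48.748633485492654 [[-0.613, -0.448, 0.651, -0.164], [-0.79, 0.353, -0.502, 0.624], [-0.005, -0.822, -0.57, 0.736], [0.0, 0.0, 0.0, 1.0]]
slide_saw [(0.68, array([0.505, 0.326, 0.064])), (0.18, array([0.506, 0.312, 0.084]))]
knob [(0.71, array([0.507, 0.312, 0.081]))]
stop [(0.66, array([0.507, 0.327, 0.062]))]
guard_hinge [(0.78, array([0.513, 0.309, 0.089]))]
guard_bar [(0.8, array([0.512, 0.261, 0.125])), (0.34, array([ 0.573, -0.216,  0.017]))]
guard_hood [(0.66, array([0.508, 0.311, 0.086])), (0.59, array([0.512, 0.259, 0.121]))]
offcut_small [(0.79, array([0.364, 0.165, 0.02 ]))]
offcut_big [(0.58, array([ 0.575, -0.032,  0.028]))]
chisel [(0.55, array([ 0.574, -0.216,  0.018]))]Traceback (most recent call last):
  File "<stdin>", line 7, in <module>
ValueError: it knows: chisel, guard_bar, guard_hinge, guard_hood, knob, offcut_big, offcut_small, saw_carriage, saw_guard, slide_saw, stop
```

Run:
```python
from h import *
c='top'
im,d,info=snap(c,c+'0.png'); print(c,info['vfov'],np.round(info['pose'],3).tolist())
for q in ['slide_saw','knob','stop','guard_bar','guard_hood','offcut_small','offcut_big','chisel']:
    r=bot.spot_in(c,q)
    print(q,[(round(x['p'],2),np.round(w(info,x['at']),3)) for x in r[:2]])
a=cv2.imread('pics/scene0.png');print(a.shape)
```

```text
top 50.50480470812308 [[-0.008, -0.987, 0.16, 0.374], [-1.0, 0.009, 0.002, 0.095], [-0.004, -0.16, -0.987, 1.068], [0.0, 0.0, 0.0, 1.0]]
slide_saw [(0.95, array([0.532, 0.29 , 0.067]))]
knob [(0.87, array([0.521, 0.297, 0.083]))]
stop []
guard_bar [(0.89, array([0.517, 0.263, 0.121]))]
guard_hood [(0.97, array([0.518, 0.259, 0.12 ]))]
offcut_small [(0.76, array([0.374, 0.159, 0.019])), (0.5, array([0.524, 0.296, 0.085]))]
offcut_big [(0.86, array([ 0.586, -0.037,  0.036]))]
chisel []
(480, 640, 3)
```

View pics/scene0.png

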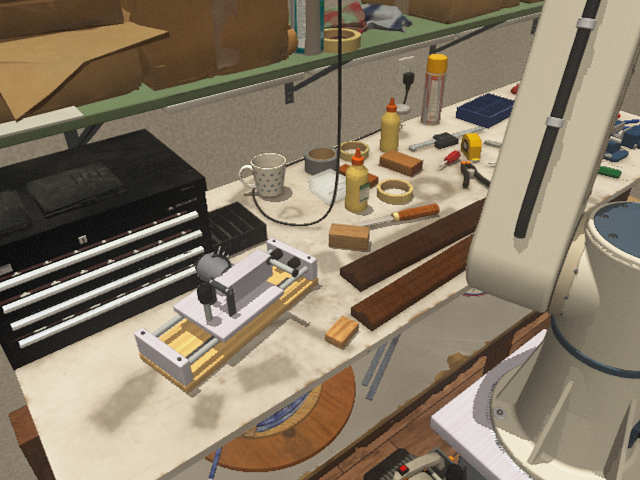

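View pics/top0.png

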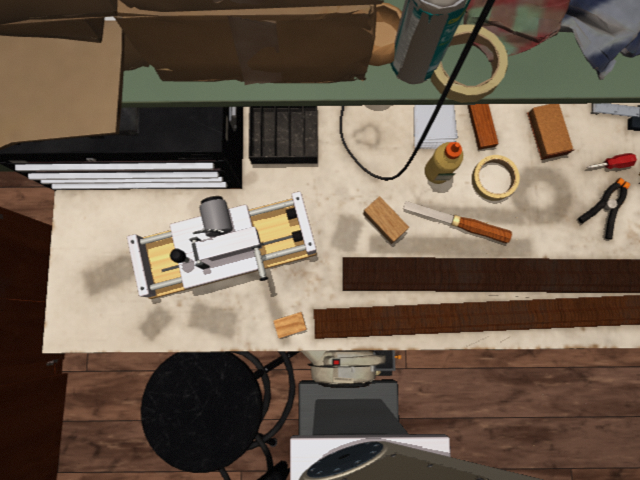

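The scene shows the saw left of centre. In the top view the left block is at (140,265), the right block at (304,225), the knob at (178,256), and the bar's cap near (264,278). The cord loops behind, at about (390,180).

Run:
```python
from h import *
im,d,info=snap('top')
np.save('topd.npy',d)
c=im[185:305,120:320]; cv2.imwrite('pics/crop.png',cv2.resize(c,None,fx=4,fy=4,interpolation=cv2.INTER_CUBIC)[:,:,::-1])
f=240/np.tan(np.radians(info['vfov']/2)); print(f,info['cx'],info['cy'])
T=np.array(info['pose']); v,u=np.mgrid[:480,:640]
P=np.stack([(u-info['cx'])/f*d,(v-info['cy'])/f*d,d],-1)@T[:3,:3].T+T[:3,3]
# block tops: z in 60..75mm  in the end regions; minAreaRect
for nm,(a,b) in {'L':(120,158),'R':(288,320)}.items():
    m=np.zeros(d.shape,bool); m[185:305,a:b]=True
    m&=(abs(P[...,2]-.068)<.006)
    q=P[m][:,:2].astype(np.float32); r=cv2.minAreaRect(q*1000); print(nm,len(q),np.median(P[m][:,2]),r,q.mean(0))
for q in ['knob','guard_bar','guard_hood']:
    for x in bot.trace('top',q)[:1]:
        m=x['region']; ys,xs=np.nonzero(m); print(q,xs.min(),xs.max(),ys.min(),ys.max(),P[m].mean(0),P[m].min(0),P[m].max(0))
for px in [(178,254),(263,265),(264,272),(264,278)]: print(px,P[px[1],px[0]])
```

```text
508.8175157560722 319.9474897137566 240.6108412729922
L 662 0.06870413019629068 ((543.3169555664062, 468.3740539550781), (225.27728271484375, 59.32114028930664), 1.9999741315841675) [0.49259132 0.4584618 ]
R 747 0.06773597396085007 ((574.9227294921875, 140.54920959472656), (125.58135986328125, 39.668121337890625), 14.52900218963623) [0.57453656 0.13409217]
knob 169 266 196 288 [0.52705677 0.29871744 0.09642734] [ 0.3743088   0.09454975 -0.00276645] [0.63961222 0.41997802 1.06800462]
guard_bar 197 265 228 279 [0.51733198 0.26201099 0.12332591] [0.3743088  0.09454975 0.00199912] [0.55711875 0.3285822  1.06800462]
guard_hood 195 266 228 280 [0.51687536 0.26206936 0.12243839] [ 0.3743088   0.09454975 -0.00050655] [0.55294837 0.33264094 1.06800462]
(178, 254) [0.50147343 0.35715306 0.14440113]
(263, 265) [0.48271393 0.20395012 0.11957917]
(264, 272) [0.46951497 0.20192696 0.11977847]
(264, 278) [0.45797586 0.20143025 0.12322368]
```

View pics/crop.png

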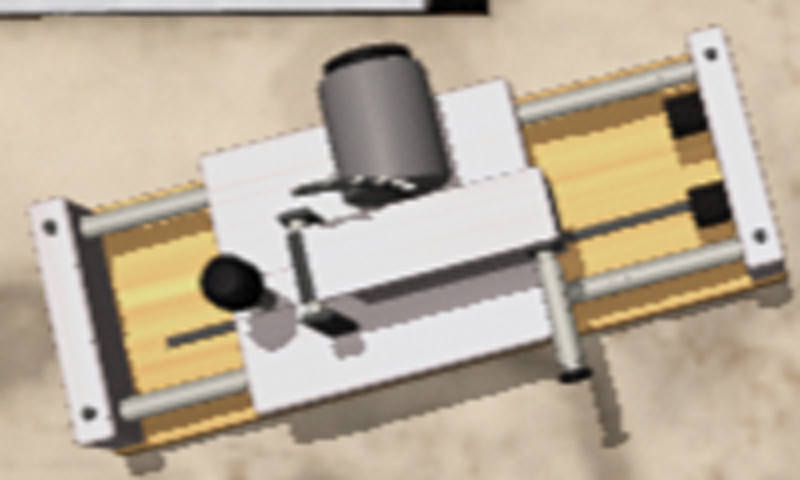

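The crop shows the knob's cap at (232,282), the left block from (50,205) to (95,440), the right block from (707,35) to (765,270), the bar from (545,250) to (572,375), and the stops' faces near x=670 to 690.

Run:
```python
from h import *
info=bot.camera_info('top'); f=240/np.tan(np.radians(info['vfov']/2)); T=np.array(info['pose'])
def ray(px,z,crop=True):
    u,v=px
    if crop: u,v=u/4+120-.375,v/4+185-.375
    r=T[:3,:3]@np.array([(u-info['cx'])/f,(v-info['cy'])/f,1]); return T[:3,3]+r*(z-T[2,3])/r[2]
L=dict(bolt1L=(49,227),bolt2L=(89,413),bolt1R=(711,54),bolt2R=(760,236),outLf=(80,443),outLb=(30,203),outRb=(722,27),outRf=(784,267))
Q={k:ray(p,.068) for k,p in L.items()}
for k in Q: print(k,Q[k].round(4))
ml=(Q['bolt1L']+Q['bolt2L'])/2; mr=(Q['bolt1R']+Q['bolt2R'])/2
e=ml-mr; print('len',np.linalg.norm(e),'centre',(ml+mr)/2,'yaw',np.degrees(np.arctan2(-e[0],e[1])))
for a,b in [('bolt1L','bolt2L'),('bolt1R','bolt2R'),('outLb','outLf'),('outRb','outRf')]:
    x=Q[a]-Q[b]; print('xdir',np.degrees(np.arctan2(x[1],x[0])),np.linalg.norm(x))
c=(ml+mr)/2; y=np.arctan2(-e[0],e[1]); R=np.array([[np.cos(y),-np.sin(y)],[np.sin(y),np.cos(y)]])
def loc(n,p,z):
    q=ray(p,z); print(n,q.round(4),'local',(R.T@(q-c)[:2]).round(4))
loc('knobtop',(230,278),.142); loc('knobmid',(232,284),.135)
loc('barcap',(573,375),.118); loc('barroot',(546,255),.124);loc('bar mid',(560,315),.124)
loc('plate RF',(560,333),.066);loc('plate RB',(505,80),.066);loc('plate LB',(203,155),.066);loc('plate LF',(257,413),.066)
loc('stop1',(668,115),.055);loc('stop2',(692,200),.055)
```

```text
bolt1L [0.5382 0.4718 0.068 ]
bolt2L [0.4455 0.4474 0.068 ]
bolt1R [0.6237 0.1418 0.068 ]
bolt2R [0.5306 0.1175 0.068 ]
outLf [0.4308 0.4512 0.068 ]
outLb [0.5504 0.482  0.068 ]
outRb [0.6377 0.1362 0.068 ]
outRf [0.5149 0.1057 0.068 ]
len 0.34082203909776715 centre [0.53448874 0.29465784 0.068     ] yaw 14.500066803872844
xdir 14.743885552008077 0.09586945119349201
xdir 14.606075766959632 0.09628608749588864
xdir 14.448235437907739 0.12347947073831282
xdir 13.961492626147015 0.12655428481751152
knobtop [0.5016 0.3594 0.142 ] local [-0.0156  0.071 ]
knobmid [0.4997 0.3604 0.135 ] local [-0.0172  0.0724]
barcap [0.4578 0.2041 0.118 ] local [-0.097  -0.0684]
barroot [0.5137 0.2166 0.124 ] local [-0.0397 -0.0703]
bar mid [0.4853 0.2098 0.124 ] local [-0.0689 -0.0699]
plate RF [0.4832 0.2168 0.066 ] local [-0.0692 -0.0626]
plate RB [0.6117 0.2459 0.066 ] local [ 0.0626 -0.0665]
plate LB [0.5745 0.397  0.066 ] local [0.0643 0.0891]
plate LF [0.4449 0.3654 0.066 ] local [-0.069   0.0909]
stop1 [0.5953 0.1643 0.055 ] local [ 0.0263 -0.1414]
stop2 [0.5513 0.1521 0.055 ] local [-0.0194 -0.1422]
```

Request:
play_rows --plan '[{"jaw":0,"dp":[0.015,0.052,0],"yaw":-0.01},{"jaw":0,"dp":[0.015,0.052,0],"yaw":-0.01},{"jaw":0,"dp":[0.015,0.052,0],"yaw":-0.01},{"jaw":0,"dp":[0.015,0.052,0],"yaw":-0.01},{"jaw":0,"dp":[0.015,0.052,0],"yaw":-0.01},{"jaw":0,"dp":[0.015,0.052,0],"yaw":-0.01},{"jaw":0,"dp":[0.015,0.052,0],"yaw":-0.01},{"jaw":0,"dp":[0.015,0.052,0],"yaw":-0.01}]'

```text
t: 2.15
position: [0.3239, -0.1734, 0.2566]
tcp_rot: [3.116, 0.393, 0.002]
ft_force: [0.6, -0.6, 0.9]
width: -0.0
grip_force: 0.0
```

Request:
play_rows --plan '[{"jaw":0,"dp":[0.015,0.052,0],"yaw":0},{"jaw":0,"dp":[0.015,0.052,0],"yaw":0},{"jaw":0,"dp":[0.015,0.052,0],"yaw":0},{"jaw":0,"dp":[0.015,0.052,0],"yaw":0},{"jaw":0,"dp":[0.015,0.052,0],"yaw":0},{"jaw":0,"dp":[0.015,0.052,0],"yaw":0},{"jaw":0,"dp":[0.015,0.052,0],"yaw":0},{"jaw":0,"dp":[0.015,0.052,0],"yaw":0}]'

```text
t: 3.15
position: [0.4439, 0.2431, 0.2565]
tcp_rot: [-3.117, -0.395, -0.001]
ft_force: [0.8, 0.0, -0.0]
width: 0.0002
grip_force: 0.0
```

Request:
play_rows --plan '[{"jaw":0,"dp":[0.015,0.052,0],"yaw":0},{"jaw":0,"dp":[0.015,0.052,0],"yaw":0},{"jaw":0,"dp":[0.015,0.052,0],"yaw":0},{"jaw":0,"dp":[0,0,0],"yaw":0},{"jaw":0,"dp":[0,0,0],"yaw":0}]'

```text
t: 3.78
position: [0.4882, 0.3967, 0.2558]
tcp_rot: [3.116, 0.395, -0.002]
ft_force: [-0.6, -0.3, -0.7]
width: 0.0001
grip_force: 0.0
```

Run:
```python
from h import *
im,d,info=snap('wrist','w1.png')
for q in ['knob','guard_bar','guard_hood','stop']:
    print(q,[(round(x['p'],2),np.round(w(info,x['at']),4)) for x in bot.spot_in('wrist',q)[:2]])
```

```text
knob [(0.77, array([0.5383, 0.3157, 0.1037]))]
guard_bar [(0.97, array([0.5211, 0.2671, 0.128 ]))]
guard_hood [(0.84, array([0.5231, 0.2661, 0.1229]))]
stop [(0.65, array([0.5392, 0.3266, 0.0683]))]
```

View pics/w1.png

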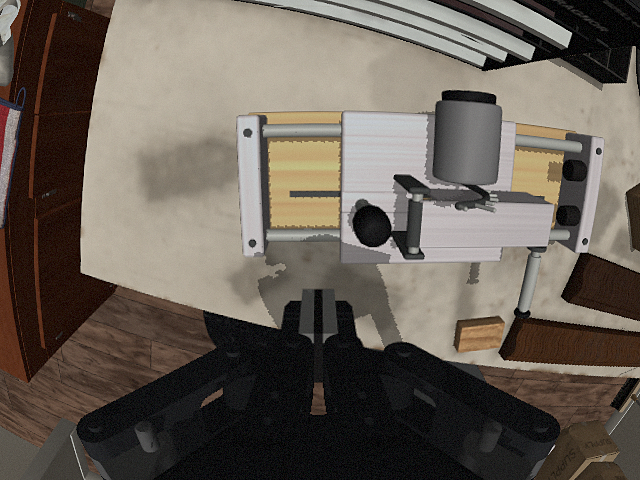

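The wrist view shows the knob's top at (373,226), the closed fingertips at (318,300), and the bar's sleeve from (534,250) to (522,315).

```bash
cat >> h.py <<'E'
C=np.array([.5345,.2947]); yw=np.radians(14.5)
R=np.array([[np.cos(yw),-np.sin(yw)],[np.sin(yw),np.cos(yw)]])
def loc(q): return R.T@(np.array(q)[:2]-C)
def wray(info,u,v,z):
    f=240/np.tan(np.radians(info['vfov']/2)); a,b=u-info['cx'],v-info['cy']; r=np.hypot(a,b); t=r/f
    k=np.array([np.sin(t)*a/r,np.sin(t)*b/r,np.cos(t)]); T=np.array(info['pose']); g=T[:3,:3]@k
    return T[:3,3]+g*(z-T[2,3])/g[2]
E
python3 - <<'E'
from h import *
i=bot.camera_info('wrist')
for n,u,v,z in [('knob',373,226,.14),('bar1',535,251,.124),('barend',522,315,.118),('stopU',574,171,.06),('boltLf',252,242,.068),('boltLb',248,133,.068),('boltRb',599,151,.068),('boltRf',586,242,.068)]:
    q=wray(i,u,v,z); print(n,q.round(4),loc(q).round(4))
print(loc(bot.observe()['position']))
E
```

```text
knob [0.5058 0.3634 0.14  ] [-0.0106  0.0737]
bar1 [0.5162 0.2204 0.124 ] [-0.0363 -0.0674]
barend [0.4558 0.199  0.118 ] [-0.1002 -0.0729]
stopU [0.5954 0.1567 0.06  ] [ 0.0244 -0.1488]
boltLf [0.4468 0.4462 0.068 ] [-0.047   0.1686]
boltLb [0.5391 0.4693 0.068 ] [0.0482 0.1679]
boltRb [0.6253 0.1374 0.068 ] [ 0.0485 -0.1751]
boltRf [0.5311 0.1117 0.068 ] [-0.0491 -0.1763]
[-0.01905073  0.10973461]
```

Request:
play_rows --plan '[{"jaw":0,"dp":[0.005,0.001,-0.03],"yaw":0},{"jaw":0,"dp":[0,0,-0.04],"yaw":0},{"jaw":0,"dp":[0,0,-0.03],"yaw":0},{"jaw":0,"dp":[0,0,-0.025],"yaw":0},{"jaw":0,"dp":[0,0,0],"yaw":0}]'

```text
t: 4.65
position: [0.4927, 0.3968, 0.1298]
tcp_rot: [3.115, 0.393, -0.005]
ft_force: [-0.2, -0.3, 0.0]
width: -0.0
grip_force: 0.0
```

Request:
play_rows --plan '[{"jaw":0,"dp":[0.001,-0.004,0],"yaw":0},{"jaw":0,"dp":[0.001,-0.004,0],"yaw":0},{"jaw":0,"dp":[0.001,-0.004,0],"yaw":0},{"jaw":0,"dp":[0.001,-0.004,0],"yaw":0},{"jaw":0,"dp":[0.001,-0.004,0],"yaw":0}]'

```text
t: 5.28
position: [0.499, 0.3793, 0.1325]
tcp_rot: [-3.114, -0.394, -0.003]
ft_force: [-2.4, 4.7, 3.2]
width: 0.0002
grip_force: 3.1
```

Request:
play_rows --plan '[{"jaw":0,"dp":[0.0025,-0.01,-0.001],"yaw":0},{"jaw":0,"dp":[0.0025,-0.01,0],"yaw":0},{"jaw":0,"dp":[0.0025,-0.01,0],"yaw":0},{"jaw":0,"dp":[0.0025,-0.01,0],"yaw":0},{"jaw":0,"dp":[0.0025,-0.01,0],"yaw":0},{"jaw":0,"dp":[0,0,0],"yaw":0}]'

```text
t: 6.02
position: [0.5116, 0.3278, 0.1311]
tcp_rot: [-3.116, -0.393, -0.002]
ft_force: [0.1, -0.3, 0.1]
width: 0.0002
grip_force: 0.0
```

Request:
play_rows --plan '[{"jaw":0,"dp":[0.0013,-0.005,0],"yaw":0},{"jaw":0,"dp":[0.0013,-0.005,0],"yaw":0},{"jaw":0,"dp":[0.0013,-0.005,0],"yaw":0},{"jaw":0,"dp":[0,0,0],"yaw":0}]'

```text
t: 6.52
position: [0.5145, 0.3167, 0.131]
tcp_rot: [-3.111, -0.391, -0.001]
ft_force: [-7.3, 20.0, 1.5]
width: 0.0001
grip_force: 10.3
```

Request:
play_rows --plan '[{"jaw":0,"dp":[0.0005,-0.002,0],"yaw":0},{"jaw":0,"dp":[0,0,0],"yaw":0},{"jaw":0,"dp":[0,0,0],"yaw":0}]'

```text
t: 6.9
position: [0.5146, 0.3165, 0.1311]
tcp_rot: [-3.109, -0.391, -0.001]
ft_force: [-10.1, 28.5, 0.2]
width: -0.0002
grip_force: 14.9
```

Request:
play_rows --plan '[{"jaw":0,"dp":[-0.002,0.008,0],"yaw":0},{"jaw":0,"dp":[-0.004,0.015,0],"yaw":0},{"jaw":0,"dp":[0,0,0.03],"yaw":0},{"jaw":0,"dp":[0,0,0.05],"yaw":0},{"jaw":100,"dp":[0,0,0.04],"yaw":0},{"jaw":100,"dp":[0,0,0],"yaw":0}]'

```text
t: 7.65
position: [0.511, 0.3353, 0.2538]
tcp_rot: [-3.114, -0.394, -0.009]
ft_force: [1.2, 0.6, 0.0]
width: 0.036
grip_force: 0.0
```

Run:
```python
from h import *
im,d,info=snap('top')
c=im[185:305,120:320]; cv2.imwrite('pics/crop2.png',cv2.resize(c,None,fx=4,fy=4,interpolation=cv2.INTER_CUBIC)[:,:,::-1])
im,d,info=snap('wrist','w2.png')
```

```text
(no output)
```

View pics/w2.png

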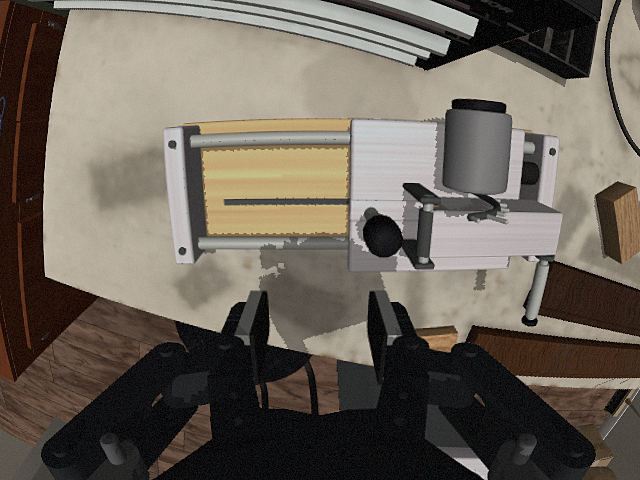

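The wrist view shows the carriage by the right block, hiding the stops. The knob is at (382,236) and the bar's sleeve runs from (543,265) to (530,322), with the guard still shut. Next I go above the bar.

Request:
play_rows --plan '[{"jaw":100,"dp":[-0.002,-0.05,0],"yaw":0},{"jaw":100,"dp":[-0.002,-0.05,0],"yaw":0},{"jaw":100,"dp":[-0.002,-0.05,0],"yaw":0},{"jaw":100,"dp":[-0.002,-0.049,0],"yaw":0},{"jaw":100,"dp":[0,0,0],"yaw":0},{"jaw":100,"dp":[0,0,0],"yaw":0}]'

```text
t: 8.5
position: [0.5011, 0.1352, 0.2493]
tcp_rot: [-3.117, -0.393, 0.002]
ft_force: [-0.4, 0.3, 0.2]
width: 0.0854
grip_force: 0.0
```

Run:
```python
from h import *
im,d,info=snap('wrist','w3.png')
s=bot.observe(); print(s['position'],loc(s['position']))
im,d,info=snap('top'); c=im[185:305,120:320]
a=cv2.resize(c,None,fx=2.5,fy=2.5,interpolation=cv2.INTER_CUBIC)[:,:,::-1]
w3=cv2.imread('pics/w3.png')[100:400,140:640]; cv2.imwrite('pics/c3.png',np.vstack([w3,a]))
```

```text
[0.50130062 0.13568279 0.24951132] [-0.07195663 -0.14563968]
```

View pics/c3.png

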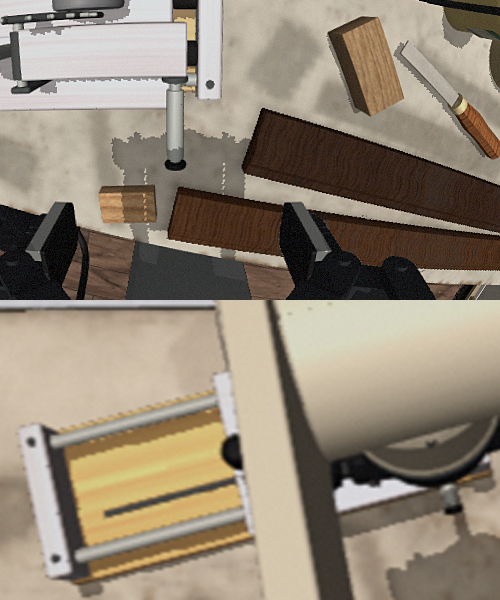

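The wrist crop shows the bar's sleeve from (175,90) to (176,160) crop pixels, nearly centred between the open fingers. Left is the saw's right end, and the guard is level.

Run:
```python
from h import *
i=bot.camera_info('wrist'); print(np.round(i['pose'],3).tolist())
for n,u,v,z in [('sl1',315,192,.122),('sl2',315.5,257,.122),('cap',316,265,.118),('boltRf',349,184,.068)]:
    q=wray(i,u,v,z); print(n,q.round(4),loc(q).round(4))
```

```text
[[0.25, -0.919, -0.303, 0.578], [-0.968, -0.238, -0.079, 0.157], [0.001, 0.313, -0.95, 0.368], [0.0, 0.0, 0.0, 1.0]]
sl1 [0.5287 0.1457 0.122 ] [-0.0429 -0.1428]
sl2 [0.4833 0.1337 0.122 ] [-0.0899 -0.143 ]
cap [0.4757 0.1314 0.118 ] [-0.0978 -0.1434]
boltRf [0.5314 0.118  0.068 ] [-0.0473 -0.1703]
```

Request:
play_rows --plan '[{"jaw":100,"dp":[0.003,0.0035,-0.03],"yaw":0},{"jaw":100,"dp":[0,0,-0.04],"yaw":0},{"jaw":100,"dp":[0,0,-0.035],"yaw":0},{"jaw":100,"dp":[0,0,-0.02],"yaw":0},{"jaw":100,"dp":[0,0,0],"yaw":0}]'

```text
t: 9.22
position: [0.5033, 0.1393, 0.1237]
tcp_rot: [3.116, 0.397, -0.005]
ft_force: [0.3, 0.7, 0.4]
width: 0.0855
grip_force: 0.0
```

Request:
play_rows --plan '[{"jaw":35,"dp":[0,0,0],"yaw":0},{"jaw":25,"dp":[0,0,0],"yaw":0},{"jaw":20,"dp":[0,0,0],"yaw":0},{"jaw":15,"dp":[0,0,0],"yaw":0},{"jaw":5,"dp":[0,0,0],"yaw":0},{"jaw":0,"dp":[0,0,0],"yaw":0},{"jaw":0,"dp":[0,0,0],"yaw":0},{"jaw":0,"dp":[0,0,0],"yaw":0}]' --squeeze 40

```text
t: 10.22
position: [0.5047, 0.1385, 0.1254]
tcp_rot: [3.117, 0.394, 0.001]
ft_force: [0.8, -2.6, 3.9]
width: 0.0105
grip_force: 39.1
```

Request:
play_rows --plan '[{"jaw":0,"dp":[0.0002,-0.0004,0.0115],"yaw":0},{"jaw":0,"dp":[-0.0005,0.0017,0.0114],"yaw":0},{"jaw":0,"dp":[-0.0007,0.0029,0.0111],"yaw":0},{"jaw":0,"dp":[-0.001,0.004,0.0108],"yaw":0},{"jaw":0,"dp":[-0.0013,0.0051,0.0103],"yaw":0},{"jaw":0,"dp":[0,0,0],"yaw":0}]'

```text
t: 10.98
position: [0.501, 0.1527, 0.1813]
tcp_rot: [-3.116, -0.395, -0.001]
ft_force: [2.4, 3.7, -5.5]
width: 0.0103
grip_force: 39.1
```

Request:
play_rows --plan '[{"jaw":0,"dp":[-0.0016,0.0061,0.0097],"yaw":0},{"jaw":0,"dp":[-0.0018,0.007,0.0089],"yaw":0},{"jaw":0,"dp":[-0.002,0.0079,0.0082],"yaw":0},{"jaw":0,"dp":[-0.0022,0.0087,0.0072],"yaw":0},{"jaw":0,"dp":[-0.0024,0.0094,0.0063],"yaw":0},{"jaw":0,"dp":[0,0,0],"yaw":0},{"jaw":0,"dp":[0,0,0],"yaw":0}]'

```text
t: 11.85
position: [0.4912, 0.1907, 0.2207]
tcp_rot: [3.116, 0.395, -0.0]
ft_force: [2.5, -0.9, -2.0]
width: 0.0104
grip_force: 39.5
```

Run:
```python
from h import *
s=bot.observe(); p=s['position']; l=loc(p)-loc([.5047,.1385]); dz=p[2]-.1254
print(p,s['ft_force'],l,dz,'ang',np.degrees(np.arctan2(dz,.110-l[1])),np.degrees(np.arcsin(dz/.11)),np.degrees(np.arccos(1-l[1]/.11)),np.hypot(dz,.11-l[1]))
im,d,info=snap('scene'); cv2.imwrite('pics/s4.png',cv2.resize(im[190:400,110:370],None,fx=2.8,fy=2.8,interpolation=cv2.INTER_CUBIC)[:,:,::-1])
snap('wrist','w4.png')
```

```text
[0.49119162 0.19066149 0.2206834 ] [ 2.49090587 -0.89621332 -1.96543918] [-1.79111565e-05  5.38822470e-02] 0.09528340332577415 ang 59.50377725586382 60.02147612706362 59.325419469879094 0.11058087156204698
```

View pics/s4.png

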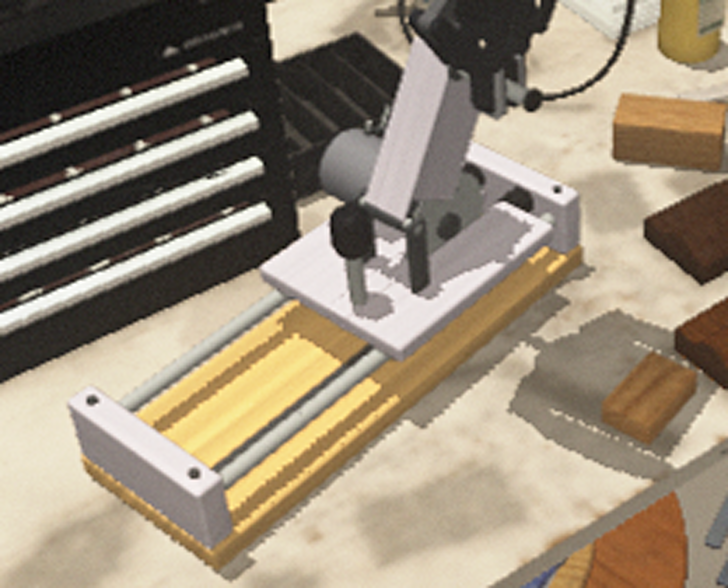

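View pics/w4.png

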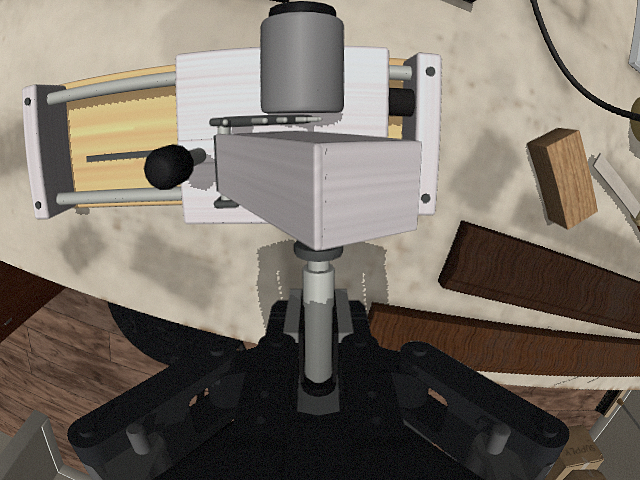

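Both pictures show the hood held at about 60 degrees. In the wrist view the sleeve is between the pads, and the plate's right edge meets the stop at (388,102). I'll check the angle from the hood's plane and the carriage position from depth.

Run:
```python
from h import *
im,d,i=snap('wrist'); T=np.array(i['pose'])
f=240/np.tan(np.radians(i['vfov']/2)); v,u=np.mgrid[:480,:640]; a,b=u-i['cx'],v-i['cy']; r=np.hypot(a,b)+1e-9; t=r/f
P=np.stack([np.tan(t)*a/r*d,np.tan(t)*b/r*d,d],-1)@T[:3,:3].T+T[:3,3]
def plane(P,m):
    q=P[m]; q=q[abs(q[:,2]-np.median(q[:,2]))<.08]
    for _ in range(3):
        c=q.mean(0); n=np.linalg.svd(q-c,full_matrices=False)[2][2]; e=(q-c)@n; q=q[abs(e)<2.5*e.std()+1e-4]
    n=n*np.sign(n[2]); nl=R.T@n[:2]; return len(q),e.std(),nl,n[2],'tilt',np.degrees(np.arctan2(nl[1],n[2]))
def poly(pts): m=np.zeros((480,640),np.uint8); cv2.fillPoly(m,[np.array(pts)],1); return m>0
m1=poly([(225,145),(315,150),(310,230),(225,185)]); m2=poly([(332,150),(410,150),(410,220),(332,235)])
print('w top',plane(P,m1&(d>0)));print('w end',plane(P,m2&(d>0)))
for n,(uu,vv,z) in dict(plateR=(388,80,.066),plateL=(176,90,.066),blockbolt1=(431,72,.068),blockbolt2=(426,198,.068),bL1=(27,101,.068),knob=(168,166,.14)).items(): 
    q=wray(i,uu,vv,z); print(n,loc(q).round(4))
im,d,i=snap('scene'); f=240/np.tan(np.radians(i['vfov']/2)); T=np.array(i['pose'])
P=np.stack([(u-i['cx'])/f*d,(v-i['cy'])/f*d,d],-1)@T[:3,:3].T+T[:3,3]
s=lambda L:[(int(x/2.8+110),int(y/2.8+190)) for x,y in L]
print('s top',plane(P,poly(s([(415,60),(440,70),(402,205),(380,195)]))&(d>0)))
print(bot.observe()['t'],bot.observe()['ft_force'])
```

```text
w top (5395, np.float64(0.0002750072341518975), array([-3.55444069e-04,  8.59987982e-01]), np.float64(0.5103141629103433), 'tilt', np.float64(59.31523961143795))
w end (6119, np.float64(0.00046345551478543665), array([-0.00176061, -0.51136046]), np.float64(0.8593645200261887), 'tilt', np.float64(-30.754544823161563))
plateR [ 0.0399 -0.1404]
plateL [0.0366 0.0171]
blockbolt1 [ 0.0479 -0.1724]
blockbolt2 [-0.048  -0.1724]
bL1 [0.0486 0.1702]
knob [-0.0127 -0.0046]
s top (509, np.float64(0.0013106967991721272), array([0.01869439, 0.8601304 ]), np.float64(0.5097315105174665), 'tilt', np.float64(59.348118967628174))
12.05 [ 2.15688723 -2.46704799 -1.22625929]
```

Request:
play_rows --plan '[{"jaw":0,"dp":[-0.0003,0.001,0.0008],"yaw":0},{"jaw":0,"dp":[0,0,0],"yaw":0},{"jaw":0,"dp":[0,0,0],"yaw":0},{"jaw":0,"dp":[0,0,0],"yaw":0}]'

```text
t: 12.55
position: [0.4909, 0.192, 0.2215]
tcp_rot: [3.117, 0.394, -0.0]
ft_force: [0.9, -2.0, -2.9]
width: 0.0101
grip_force: 39.5
```

Run:
```python
from h import *
im,d,i=snap('wrist'); T=np.array(i['pose'])
f=240/np.tan(np.radians(i['vfov']/2)); v,u=np.mgrid[:480,:640]; a,b=u-i['cx'],v-i['cy']; r=np.hypot(a,b)+1e-9; t=r/f
P=np.stack([np.tan(t)*a/r*d,np.tan(t)*b/r*d,d],-1)@T[:3,:3].T+T[:3,3]
for pts in ([(225,148),(312,152),(308,228),(228,182)],[(335,152),(408,152),(408,218),(335,232)]):
    m=np.zeros((480,640),np.uint8); cv2.fillPoly(m,[np.array(pts)],1); q=P[(m>0)&(d>0)]; c=np.median(q,0); q=q[abs(q[:,2]-c[2])<.06]
    n=np.linalg.svd(q-q.mean(0),full_matrices=False)[2][2]; n*=np.sign(n[2]); nl=R.T@n[:2]; print(np.degrees(np.arctan2(nl[1],n[2])))
s=bot.observe(); p=s['position']; l=loc(p)-loc([.5047,.1385]); print(p,l,s['ft_force'],s['t'],np.degrees(np.arcsin((p[2]-.1254)/.11)),np.degrees(np.arccos(1-l[1]/.11)))
# right plate edge vs stop, along row 102
print(im[102,376:420].mean(1).round().astype(int))
```

```text
60.20056014266019
-29.924430335736975
[0.49083162 0.19195481 0.22145879] [-4.26249744e-05  5.52245161e-02] [ 1.53049213 -1.84977008 -0.92715949] 12.6 60.83991297178908 60.134943547293595
[213 218 215 216 212 218 216 212 214 218 215 213 192 184 101  15  25  27
  32  28  36  37  28  40  30  36  28  32  31  35  36  26  32  36  31  37
  43  36  28  26  39  81 138 181]
```

The guard measures 60.1 degrees and the plate edge meets the stop with no gap showing, so I'm handing in.

```bash
python3 -c "
from plant import bot
print(bot.sign_off())"
```

```text
the job is handed in; nothing more can be done
None
```

The carriage was pushed right against the rubber stops with the guard shut, then the guard was lifted by its bar and is held at about 60 degrees (60.1 from depth images); the job was handed in at about 12.6 s, with the offcuts and chisel not touched.

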